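# Clamp a press roller with the fold-out crank handwheel

### The arm

A 6-joint arm with a two-finger parallel gripper is mounted at the origin on the work surface. World frame = base frame: x ahead of the robot, y to its left, z up, the work surface at z = 0. Lengths are in mm, angles in rad, forces in N, time in s.
With the tool pointing down it reaches from about 350 to 875 mm from the base axis. Payload 4.2 kg.
Tool frame: the origin (TCP) lies at the very end of the fingers, on their centre line; the grasp point (between the pads) lies 19 mm behind it (arm.pinch_z is the distance from the TCP to the grasp point, in mm); x points along the fingers, y is the direction in which the jaws open and shut, and the axes are right-handed (so a half turn about x gives the same grasp; the last joint's range is limited). The gripper opens to 85 mm and grips with 20 to 120 N. Pads are 22 mm wide; open, the fingers measure 114 mm over their backs; the gripper's body (76 mm by 85 mm) begins 54 mm behind the grasp point. The pads swing forward as they close: fully open they stand 13 mm farther back than shut.
Start: joints at [-0.848, 0.385, 0.008, 0, -1.194, -0.259], TCP at [279.605, -558.946, 231.312] pointing down, gripper open.
Joint ranges: [-3.14, 3.14], [-1.21, 2.06], [-1.07, 1.41], [-3.16, 2.05], [-2.99, -0.16], [-3.1, 3.1]. Speed limits (rad/s): [2.79, 2.79, 3.14, 3.14, 3.14, 3.14].

### API

Orientations are given as a unit quaternion [x, y, z, w].
In Python, from bench import arm gives the robot as it stands.
- The arm moves only by the tool drive_tool, never from a script. Its argument "motion" is a list of rows, each a list of 4 numbers: the shift along the tool's x, y, z in mm, then the turn about the tool's x in degrees. In form: [[dx, dy, dz, spin], ...]. A call has 1 to 10 rows; each row shifts and turns the commanded pose from where the row before left it, along the tool's axes as they then stand; what a row does not reach is not made up. A row lasts 1/12 s, in which the tool goes at most 41.7 mm and 7.16 degrees, less where a joint would pass 70% of its speed; a pose out of reach is approached as far as the arm can. A call with a gripper value outside its range is refused whole. "grip" is the finger opening in mm, from 0 to 85.4, set as the call begins (left out, the last holds). The fingers move at their own pace and stop on an object; the grip force is fixed at half the most. Time passes only in rows, so rows that do not move let the fingers close. It gives the time, the measured TCP pose, the force and the opening at its end, in the units of the state.
- arm.read_state(): the state, without advancing time (a new reading comes with each control period).
- arm.get_image(name): name is "scene" or "side" or "wrist"; returns the picture (420x560x3 uint8, red, green, blue); there is no depth.
- arm.calibration(name): a dict with "K" (3x3 intrinsics, pixels), "eye" and "attitude" of the camera in the world; the wrist camera has in their place "T_tool_cam" (4x4, takes a point from camera to tool coordinates, whose origin is the TCP and whose axes are the tool frame's). Camera axes: x right, y up, looking along -z (the intrinsics and any distortion apply to the point x, -y, -z); pixel columns grow to the right and rows downward; lengths in mm; the calibration is good to about 2 mm. The wrist camera is an equidistant fisheye: a pixel r from the principal point sees the ray r / f radians off the axis. A picture is of the moment at which its call begins: read the wrist's pose just before it. calibration takes no time and is no camera call.
- arm.job_done(): hands the job in, once; it reports no verdict.
The state is a dict: "clock": time; "joints": joint angles; "joint_vel": joint speeds; "joint_efforts": joint torques, N m; "position": TCP position; "ee_rot": TCP orientation; "contact_force": force on the tool from outside, world axes, zero at the start; "wrist_torque": the same for the moment, N m; "gripper_width": finger opening in mm.
Only numpy, scipy, OpenCV 4.12 (cv2) and the standard library are available. Lean on these libraries where they do the work, as an engineer would, in place of code of your own. Each camera call takes 0.05 s, during which the arm holds its last target. There are 200 camera calls.

### The job

Swing the folded crank grip of the roller holder's handwheel fully out until it stands upright, then with it standing crank the wheel clockwise until the roller is pushed against the far stop and held firmly: stop once the crank has clearly stiffened, and do not over-tighten. Then fold the grip back down flat on the wheel, leave the roller clamped and let go, without disturbing the other things on the bench.

Things in the scene. Friction and masses are not known exactly. Their poses are not given: they have to be found in the camera images.
- stand: roller holder, bolted down: dark steel base plate 140 x 440 x 15 mm with a grey gearbox 90 x 90 mm (top 105 mm above the bench) that carries a horizontal aluminium handwheel, and two V-rests holding the roller. Origin on the bench under the wheel's axis; z up, y along the base towards the roller and the far stop, a grey block on the plate, set anywhere within 12 mm and not measured
- plunger_exit (a point): where the rubber-tipped spring plunger leaves the gearbox, 75 mm above the bench; it moves out along the holder's y by 24 mm per turn of the wheel (3.8 mm per rad), pushes the roller along its rests until it meets the far stop, and then compresses at 10 N per mm. From the start to firmly clamped takes 0.5 to 1.5 turns
- rests_mid (a point): middle of the V-rests, at the roller's underside. Feel of the crank as tangential push at the upright grip: about 7 N while turning loose (0.5 N more as the roller slides; at standstill friction can hide or reverse it), rising by 2.2 N per rad once the roller bears on the far stop. Firmly held: a rise of 3 to 5 N, 1.3 to 2.3 rad after bearing. 6 N is over-tight, damaging the roller
- wheel (a joint): angle of the handwheel, rad; grows as it turns clockwise seen from above, which tightens. It stays where it is left (self-locking, dry friction 0.45 N m, which is about 7 N at the upright grip, 65 mm from the axis)
- handle (a joint): angle of the crank grip about its hinge, rad: 0 = folded flat across the wheel, 1.57 = standing upright (a firm stop). The hinge is stiff (dry friction 0.07 N m, about 1 N at the grip's end), stays where it is left and does not lock
- wheel_center (a point): centre of the handwheel's flat upper face (disc of 160 mm diameter, 10 mm thick, 128 mm above the bench), on the wheel's axis
- handle_hinge (a point): centre of the crank grip's hinge: 65 mm from the wheel's axis, 18 mm above the disc's face, between two lugs 37 mm wide overall and 27 mm high. Its axis is level and square to the line from the wheel's axis: the grip folds inward across the wheel's centre
- handle_end (a point): free end of the crank grip, on its axis, 78 mm from the hinge. The grip is a smooth black plastic sleeve 18 mm in diameter, from 14 to 78 mm from the hinge, which revolves freely on its stem. Folded flat it lies with its axis 18 mm over the disc and its free end 13 mm past the wheel's centre; upright its end is 96 mm above the disc
- roller: short expanding roller lying loose in the V-rests: aluminium tube 50 mm in diameter and 150 mm long with dark strips, a 15 mm long steel journal of 24 mm diameter at each end. Origin at its centre, y along its axis; 0.55 to 1.1 kg
- carton: white carton, 85 x 130 x 45 mm, beyond the holder, as the robot sees it; a bystander, to be left where it is
- core: short upright cardboard tube, 84 mm across, 90 mm high, beyond the holder, as the robot sees it; a bystander, to be left where it is
- tray: grey open parts tray, 100 x 150 x 60 mm, beyond the holder, as the robot sees it; a bystander, to be left where it is
- can: bare steel can, 60 mm across, 110 mm high, beside the gearbox; a bystander, to be left where it is
- wrench: wrench lying in front of the holder; a bystander, to be left where it is
- screwdriver: screwdriver lying in front of the gearbox; a bystander, to be left where it is
Things that resemble listed ones, but are neither listed nor needed, are in the scene too. Of the things that look like the roller, the middle-sized one is meant.

How it is judged (in metres and radians):
On the way, in this order (a step that is already met when the one before it is completed fails the run):
1. the crank grip is swung fully out, while the roller is still loose (value of joint handle above 1.4 rad and contact force between stand and roller below 30 N), for 0.2 s.
2. with the grip standing, the wheel is cranked until the roller is firmly held (value of joint handle above 1.2 rad and contact force between stand and roller above 40 N), for 0.2 s.
At the end, for the whole second after the job is handed in: the crank grip lies folded flat (within 0.12 rad) and the roller is at rest, clamped with 40 to 110 N (value of joint handle below 0.12 rad and contact force between stand and roller between 40 and 110 N and linear speed of roller below 0.01 m/s); the robot touches nothing.
It fails at once if the roller is over-tightened (more than 110 N) (contact force between stand and roller above 110 N).
It fails at once if another thing on the bench is pushed more than 30 mm or knocked over (distance of any of carton, core, tray, can, wrench, screwdriver from where it was at the start of the episode above 0.03 m or angle between any of can, core's own z axis and vertical above 0.6 rad).
It also fails if it takes over 72 s, if anything falls off the work surface, if the arm or the gripper's body presses on something with over 40 N, if the wrist force passes 120 N, or if a joint passes its speed limit or range.

## Working session

There is one attempt and no reset: what is moved stays moved. The work goes in short steps, Python scripts to look and compute and a tool call to move; the robot and the scene stay as the last step left them, time stands still between calls to the robot, and variables do not carry over. Pictures are saved under pics/ and viewed, about 8 in all and at most 12, crops included, and the job is handed in when it is done.

Besides the shell and the picture viewer there is one more tool, called after "Request:" as a command line: name --pt "numbers of a row" for each row, then --argument value for the rest. drive_tool: Moves the arm, as the interface text tells. Its arguments: {"type":"object","properties":{"motion":{"type":"array"},"grip":{"type":"number"}},"required":["motion"]}

```bash
ls; mkdir -p pics; python3 - <<'E'
from bench import arm
import cv2, numpy as np
for n in ("scene","side"):
    im=arm.get_image(n); cv2.imwrite(f"pics/{n}0.png",im[:,:,::-1])
    c=arm.calibration(n); print(n,{k:np.round(v,4).tolist() if not isinstance(v,str) else v for k,v in c.items()})
c=arm.calibration("wrist");print(c)
s=arm.read_state();print(s)
E
```

```text
pics
scene {'K': [[538.7298, 0.0, 282.1496], [0.0, 538.7298, 217.6812], [0.0, 0.0, 1.0]], 'eye': [1068.7459, -456.6328, 1244.2321], 'attitude': [0.2287, 0.1143, 0.4476, 0.8569]}
side {'K': [[391.8404, 0.0, 272.0591], [0.0, 391.8404, 210.656], [0.0, 0.0, 1.0]], 'eye': [325.9537, 443.0456, 787.6651], 'attitude': [-0.0766, 0.3283, 0.9199, -0.2003]}
{'K': array([[325.1922621 ,   0.        , 272.20428657],
       [  0.        , 325.1922621 , 204.1957975 ],
       [  0.        ,   0.        ,   1.        ]]), 'T_tool_cam': array([[-2.00522543e-04,  2.81130819e-01, -9.59669434e-01,
        -1.42138055e+02],
       [ 9.99999663e-01,  8.20204608e-04,  3.13257007e-05,
        -4.68091181e-01],
       [ 7.95931912e-04, -9.59669104e-01, -2.81130889e-01,
        -7.24445712e+01],
       [ 0.00000000e+00,  0.00000000e+00,  0.00000000e+00,
         1.00000000e+00]])}
{'clock': 0.1, 'joints': array([-8.48404310e-01,  3.85518150e-01,  6.78124165e-03, -4.17714574e-04,
       -1.19401415e+00, -2.58596679e-01]), 'joint_vel': array([-0.0003351 , -0.00215435,  0.00375455,  0.00158311,  0.00201607,
       -0.00102789]), 'joint_efforts': array([-4.38848647e-04, -3.93320417e+01,  1.88930404e+01,  4.19798568e+00,
       -2.62975249e-03,  6.05823061e-06]), 'position': array([ 279.37286191, -558.51145904,  230.31764533]), 'ee_rot': array([-0.1617833 ,  0.6883956 ,  0.16313187,  0.68798667]), 'contact_force': array([-0.39755434,  0.39224612,  0.27226471]), 'wrist_torque': array([ 0.02019225, -0.00668581, -0.03658629]), 'gripper_width': 85.49714561700132}
```

View pics/scene0.png

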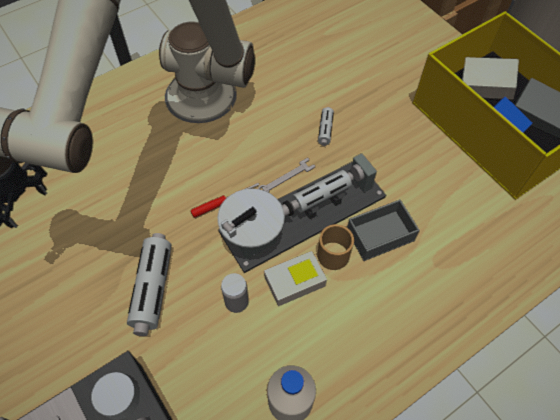

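View pics/side0.png

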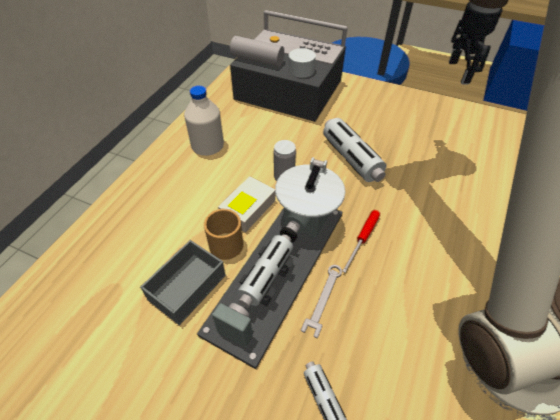

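The scene view shows three roller look-alikes: large at (150,285), small at (326,126), and the middle-sized one in the V-rests at (325,190). The middle-sized one is the roller meant. The wheel is at (252,218), with the black grip across it and the lugs at about (228,228). I'll measure these and confirm them in enlarged crops.

```bash
cat > h.py <<'E'
from bench import arm
import cv2, numpy as np
from scipy.spatial.transform import Rotation as R
def ray(n,uv,st=None):
    c=arm.calibration(n);K=c["K"]
    x=(uv[0]-K[0,2])/K[0,0];y=(uv[1]-K[1,2])/K[1,1]
    if n=="wrist":
        r=np.hypot(x,y);k=np.sin(r)/r if r>1e-9 else 1
        d=np.array([x*k,-y*k,-np.cos(r)]);T=c["T_tool_cam"];Q=R.from_quat(st["ee_rot"])
        return Q.apply(T[:3,3])+st["position"],Q.apply(T[:3,:3]@d)
    return np.array(c["eye"]),R.from_quat(c["attitude"]).apply([x,-y,-1.])
def onz(n,uv,z,st=None):
    o,d=ray(n,uv,st);return o+d*(z-o[2])/d[2]
def tri(a,b):
    (o1,d1),(o2,d2)=a,b
    t=np.linalg.lstsq(np.c_[d1,-d2],o2-o1,rcond=None)[0]
    p,q=o1+d1*t[0],o2+d2*t[1];return (p+q)/2,np.linalg.norm(p-q)
def proj(n,p):
    c=arm.calibration(n);q=R.from_quat(c["attitude"]).inv().apply(np.array(p)-c["eye"])
    return c["K"][:2,:2]@np.array([q[0],-q[1]])/-q[2]+c["K"][:2,2]
E
python3 - <<'E'
from h import *
A=cv2.imread("pics/scene0.png");B=cv2.imread("pics/side0.png")
a=cv2.resize(A[150:290,200:400],None,fx=4,fy=4,interpolation=cv2.INTER_CUBIC)
b=cv2.resize(B[150:360,190:350],None,fx=4,fy=4,interpolation=cv2.INTER_CUBIC)[:560]
cv2.imwrite("pics/a.png",a);cv2.imwrite("pics/b.png",b)
# rough base-plate/y direction: plunger line & disc
for n,im,box in (("scene",A,(205,175,300,270)),("side",B,(265,155,355,225))):
    x0,y0,x1,y1=box;hsv=cv2.cvtColor(im,cv2.COLOR_BGR2HSV)[y0:y1,x0:x1]
    m=((hsv[...,1]<40)&(hsv[...,2]>120)).astype(np.uint8)
    cs=cv2.findContours(m,cv2.RETR_EXTERNAL,cv2.CHAIN_APPROX_NONE)[0]
    c=max(cs,key=cv2.contourArea);h=cv2.convexHull(c)+np.array([x0,y0])
    pts=np.array([onz(n,p[0],128)[:2] for p in h],np.float32)
    print(n,cv2.boundingRect(h),"circ",cv2.minEnclosingCircle(pts),"median-fit",cv2.fitEllipse(pts))
E
```

```text
scene (218, 175, 75, 72) circ ((498.6285095214844, -107.81732940673828), 117.54178619384766) median-fit ((502.05975341796875, -117.29804992675781), (158.29806518554688, 228.4903564453125), 13.563036918640137)
side (265, 165, 80, 52) circ ((517.0073852539062, -130.67958068847656), 92.31229400634766) median-fit ((516.6807861328125, -135.2998504638672), (156.39724731445312, 182.9636993408203), 117.86054229736328)
```

View pics/a.png

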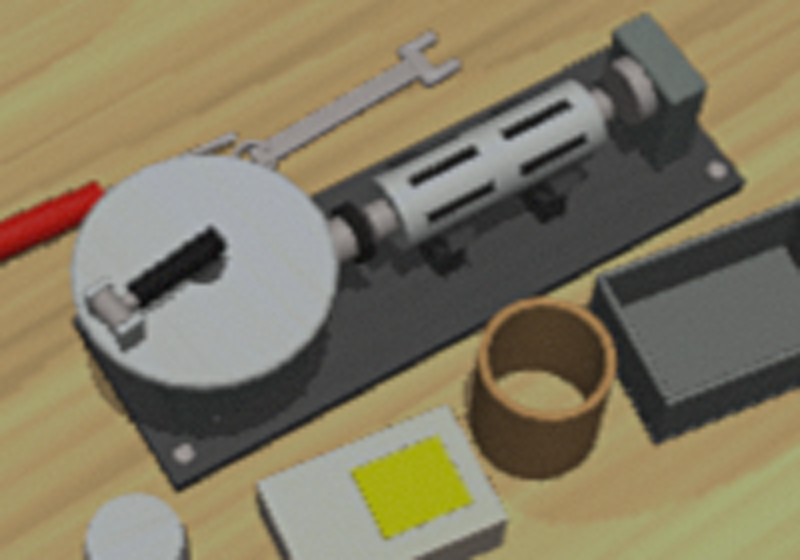

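View pics/b.png

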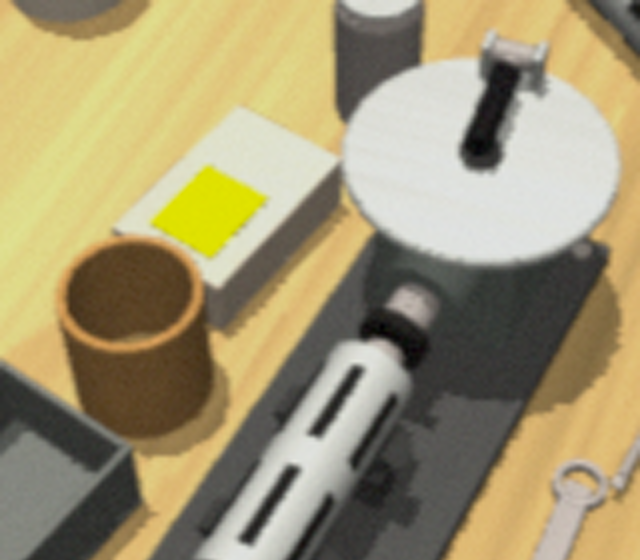

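The crops confirm it: the roller lying in the V-rests, with the plunger on one side and the grey stop on the other, is the middle one. In crop a the disc centre is at about (205,271), the lugs at (115,305) and the grip end at (218,240). In crop b they are at (481,161), (515,62) and (481,148).

```bash
python3 - <<'E'
from h import *
S=lambda u,v:(200+u/4,150+v/4)
D=lambda u,v:(190+u/4,150+v/4)
print("centre",tri(ray("scene",S(205,271)),ray("side",D(481.5,161.5))))
for p in [(72,270),(338,270),(205,153),(205,388)]: print(onz("scene",S(*p),128).round(1))
print("hinge",tri(ray("scene",S(113,303)),ray("side",D(514,58))), onz("scene",S(113,303),146),onz("side",D(514,58),146))
print("end",tri(ray("scene",S(218,238)),ray("side",D(481,148))),onz("scene",S(218,238),146),onz("side",D(481,148),146))
a,b=onz("scene",S(178,488),15),onz("scene",S(742,185),15);print("plate",a,b,np.linalg.norm(b-a),np.degrees(np.arctan2(*(b-a)[1::-1])))
# bystander clearances, can top
print("can",onz("scene",S(137,520),110))
print("stop top",onz("scene",S(660,50),100),"screwdr",onz("scene",S(100,185),10))
E
```

```text
centre (array([ 507.30113762, -143.47444492,  119.19845697]), np.float64(1.9633255538106749))
[ 467.  -210.2  128. ]
[557.1 -79.9 128. ]
[442.9 -99.6 128. ]
[ 577.6 -188.2  128. ]
hinge (array([ 510.57075381, -205.63581413,  146.44294344]), np.float64(2.7341560417661386)) [ 509.04328878 -206.15320258  146.        ] [ 511.68247382 -204.97174349  146.        ]
end (array([ 504.81020552, -131.56261169,  143.35819233]), np.float64(2.204783323534012)) [ 507.1931471  -131.83795965  146.        ] [ 503.26884873 -130.04234734  146.        ]
plate [ 576.12643379 -212.85428196   15.        ] [606.1570312  219.52073646  15.        ] 433.41665096155623 86.02690342540765
can [ 617.52432948 -261.57192401  110.        ]
stop top [528.77956367 196.08463671 100.        ] screwdr [ 357.93934744 -134.06180793   10.        ]
```

```bash
cat >> h.py <<'E'
def axes(st): return R.from_quat(st["ee_rot"]).as_matrix()
def delta(target,st=None,spin=0):
    "shift in tool axes (after spin deg about tool x) from the measured TCP to target"
    st=st or arm.read_state()
    M=axes(st)@R.from_euler("x",spin,degrees=True).as_matrix()
    return (M.T@(np.array(target)-st["position"])).round(1)
E
python3 - <<'E'
from h import *
st=arm.read_state();M=axes(st);print(M.round(3))
g=np.array([-4.,74,0]);g/=np.linalg.norm(g)
for sgn in (1,-1):
    zt=sgn*g  # tool z along grip
    zc=M.T@zt; spin=np.degrees(np.arctan2(-zc[1],zc[2])); print(sgn,"spin",spin, delta([509,-150,290],st,spin))
E
```

```text
[[-0.001 -0.447  0.894]
 [ 0.002  0.894  0.447]
 [-1.     0.002 -0.   ]]
1 spin -66.52932410001323 [ -59.2 -251.3  395.6]
-1 spin 113.47067589998679 [ -59.2  251.3 -395.6]
```

Request:
drive_tool --pt "-6 0 0 -6.65" --pt "-6 0 0 -6.65" --pt "-6 0 0 -6.65" --pt "-6 0 0 -6.65" --pt "-6 0 0 -6.65" --pt "-6 0 0 -6.65" --pt "-6 0 0 -6.65" --pt "-6 0 0 -6.65" --pt "-6 0 0 -6.65" --pt "-6 0 0 -6.65" --grip 50

```text
clock: 0.93
position: [279.5, -558.7, 290.9]
ee_rot: [-0.514, 0.485, 0.515, 0.485]
contact_force: [-0.5, 0.2, -0.7]
gripper_width: 49.8
```

Request:
drive_tool --pt "0 -22 34 0" --pt "0 -22 34 0" --pt "0 -22 34 0" --pt "0 -22 34 0" --pt "0 -22 34 0" --pt "0 -22 34 0" --pt "0 -22 34 0" --pt "0 -22 34 0" --pt "0 -22 34 0" --pt "0 -22 34 0"

```text
clock: 1.77
position: [481.3, -205.6, 291.1]
ee_rot: [-0.513, 0.486, 0.513, 0.486]
contact_force: [0.6, -0.7, 0.1]
gripper_width: 49.9
```

```bash
python3 - <<'E'
from h import *
import pickle
st=arm.read_state();im=arm.get_image("wrist");pickle.dump((st,im),open("w1.pkl","wb"))
cv2.imwrite("pics/w1.png",im[:,:,::-1]);print(st["clock"],st["position"],st["contact_force"],st["joints"].round(2),axes(st).round(3))
E
```

```text
1.7667 [ 481.34476551 -205.63121296  291.12765817] [ 0.5856976  -0.72176401  0.07517915] [-0.09  0.17 -0.14 -0.   -1.26  0.15] [[-0.    -0.999 -0.054]
 [ 0.    -0.054  0.999]
 [-1.     0.     0.   ]]
```

View pics/w1.png

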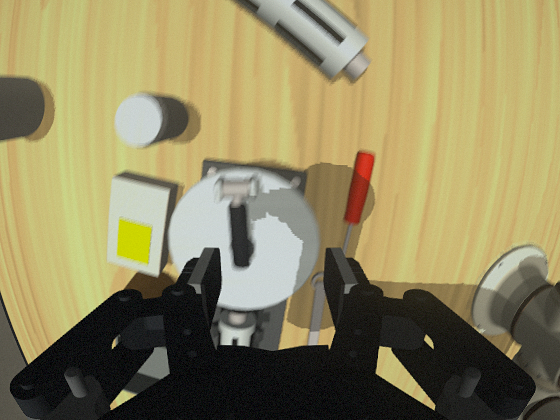

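The wrist view shows the disc with its edges at x = 169 to 320 and y = 167 to 312. The lugs are at (238,188) and the grip runs from (236,200) to (241,266). I'll fit the circle with the known radius and get the grip line.

```bash
python3 - <<'E'
from h import *
import pickle
from scipy.optimize import least_squares
st,im=pickle.load(open("w1.pkl","rb"))
hsv=cv2.cvtColor(im,cv2.COLOR_RGB2HSV)
m=((hsv[...,1]<60)&(hsv[...,2]>90)).astype(np.uint8)
m[:,:160]=0;m[:,330:]=0;m[:150]=0;m[320:]=0
c=max(cv2.findContours(m,cv2.RETR_EXTERNAL,cv2.CHAIN_APPROX_NONE)[0],key=cv2.contourArea)[:,0]
P=np.array([onz("wrist",p,128,st)[:2] for p in c])
ok=(c[:,1]<250); P=P[ok]
f=least_squares(lambda q:np.hypot(*(P-q[:2]).T)-q[2],[507,-143,80],loss="soft_l1",f_scale=1)
f2=least_squares(lambda q:np.hypot(*(P-q).T)-80,[507,-143],loss="soft_l1",f_scale=1)
print("circle",f.x,f2.x,np.median(abs(f2.fun)),len(P))
g=(hsv[...,2]<70).astype(np.uint8);g[:, :220]=0;g[:,258:]=0;g[:195]=0;g[272:]=0
c=max(cv2.findContours(g,cv2.RETR_EXTERNAL,cv2.CHAIN_APPROX_NONE)[0],key=cv2.contourArea)
print(cv2.boundingRect(c))
Q=np.array([onz("wrist",p[0],146,st)[:2] for p in c],np.float32)
r=cv2.minAreaRect(Q);print("grip rect",r); b=cv2.boxPoints(r);print(b)
vx=cv2.fitLine(Q,cv2.DIST_L2,0,.01,.01).ravel();print("line",vx)
for p in [(220,188),(258,186),(238,178)]: print("lug",onz("wrist",p,150,st).round(1))
E
```

```text
circle [ 507.98540138 -147.99598569   77.50699992] [ 507.89905961 -144.97542738] 1.618246879867442 277
(230, 205, 23, 62)
grip rect ((508.2918701171875, -159.8094024658203), (19.29974365234375, 62.817527770996094), 7.360384464263916)
[[ 494.69775 -129.89569]
 [ 502.74533 -192.19559]
 [ 521.886   -189.72311]
 [ 513.8384  -127.42322]]
line [ 1.0592290e-01 -9.9437433e-01  5.0944135e+02 -1.6124628e+02]
lug [ 527.9 -207.6  150. ]
lug [ 493.6 -211.2  150. ]
lug [ 511.8 -217.6  150. ]
```

Request:
drive_tool --pt "10 -5.8 10.4 0" --pt "10 -5.8 10.4 0" --pt "10 -5.8 10.4 0" --pt "10 -5.8 10.4 0" --pt "10 -5.8 10.4 0" --pt "20 0 0 0" --pt "20 0 0 0" --pt "20 0 0 0" --pt "20 0 0 0" --pt "20 0 0 0" --grip 45

```text
clock: 2.65
position: [506.9, -154.2, 139.6]
ee_rot: [-0.513, 0.487, 0.513, 0.487]
contact_force: [0.5, -0.0, -0.2]
gripper_width: 44.6
```

Request:
drive_tool --pt "5 0 0 0" --pt "5 0 0 0" --pt "0 0 0 0" --pt "0 0 0 0"

```text
clock: 2.98
position: [507.9, -154.3, 132.0]
ee_rot: [0.514, -0.486, -0.513, -0.487]
contact_force: [0.4, 0.5, 0.2]
gripper_width: 45.0
```

Request:
drive_tool --pt "0 0 0 0" --pt "0 0 0 0" --pt "0 0 0 0" --pt "0 0 0 0" --pt "0 0 0 0" --pt "0 0 0 0" --grip 10

```text
clock: 3.48
position: [508.5, -154.2, 132.2]
ee_rot: [0.514, -0.485, -0.513, -0.487]
contact_force: [2.8, 0.9, 2.9]
gripper_width: 16.0
```

Request:
drive_tool --pt "-9.3 0 -0.8 0" --pt "-9 0 -2.4 0" --pt "-8.5 0 -3.9 0" --pt "-7.6 0 -5.4 0" --pt "0 0 0 0"

```text
clock: 3.9
position: [509.2, -167.3, 165.4]
ee_rot: [0.514, -0.486, -0.512, -0.487]
contact_force: [5.4, -3.9, -4.8]
gripper_width: 15.7
```

Request:
drive_tool --pt "-6.6 0 -6.6 0" --pt "-5.4 0 -7.6 0" --pt "-3.9 0 -8.5 0" --pt "-2.4 0 -9 0" --pt "0 0 0 0"

```text
clock: 4.32
position: [510.4, -197.6, 182.2]
ee_rot: [-0.512, 0.486, 0.513, 0.488]
contact_force: [5.4, 1.8, -6.9]
gripper_width: 14.6
```

Request:
drive_tool --pt "-0.8 0 -5 0" --pt "0 0 -4.3 0" --pt "0 0 -2 0" --pt "0 0 0 0"

```text
clock: 4.65
position: [509.8, -207.1, 183.0]
ee_rot: [-0.511, 0.486, 0.514, 0.488]
contact_force: [3.8, 6.2, -3.2]
gripper_width: 13.0
```

```bash
python3 - <<'E'
from h import *
st=arm.read_state();a=arm.get_image("side");b=arm.get_image("wrist")
print(st["contact_force"],st["position"])
cv2.imwrite("pics/u.png",np.hstack([cv2.resize(a[60:300,200:440],(480,480)),cv2.resize(b[120:400,130:410],(320,320))[:, :].copy() if 0 else cv2.copyMakeBorder(cv2.resize(b[120:400,130:410],(320,320)),0,160,0,0,0)])[:,:,::-1])
E
```

```text
[ 3.82727221  6.23877475 -3.23304248] [ 509.77811305 -207.07340961  183.04407083]
```

View pics/u.png

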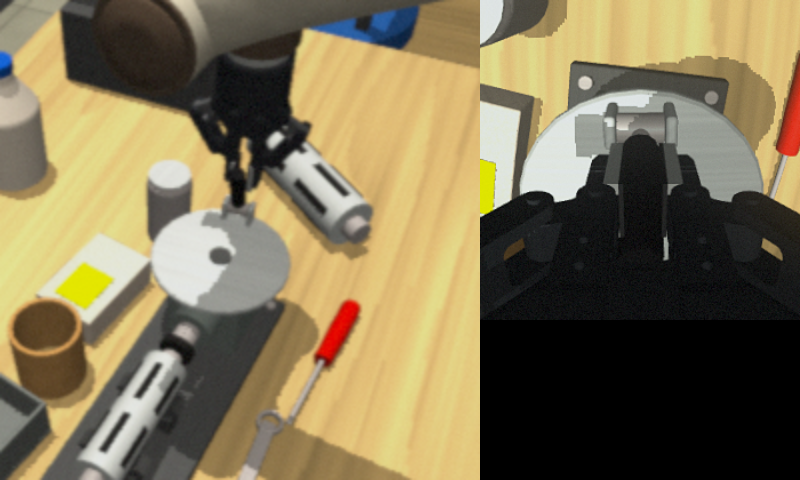

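Request:
drive_tool --pt "0 0 0 0" --pt "0 0 0 0" --pt "0 0 0 0" --pt "0 0 0 0" --grip 50

```text
clock: 5.08
position: [509.6, -209.8, 184.8]
ee_rot: [-0.513, 0.487, 0.513, 0.486]
contact_force: [-0.3, 0.3, 0.9]
gripper_width: 50.0
```

```bash
python3 - <<'E'
from h import *
import pickle
st=arm.read_state();a=arm.get_image("side");b=arm.get_image("wrist");c=arm.get_image("scene")
pickle.dump((st,a,b,c),open("u2.pkl","wb"))
print(st["contact_force"],st["position"],st["gripper_width"])
f=lambda i,s:cv2.resize(i,s,interpolation=cv2.INTER_CUBIC)
w=np.clip(f(b[150:360,180:350],(340,420)).astype(int)*2,0,255).astype(np.uint8)
s=f(a[120:225,270:355],(340,420))
cv2.imwrite("pics/u2.png",np.hstack([s,w])[:,:,::-1])
E
```

```text
[-0.33570559  0.34808265  0.93457697] [ 509.55868579 -209.81112702  184.84691919] 50.031375788848166
```

View pics/u2.png

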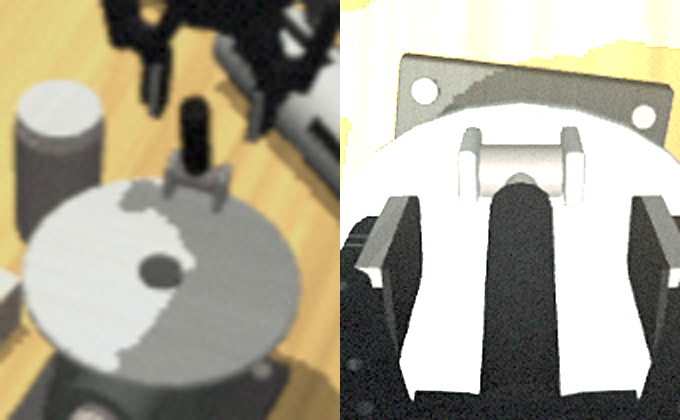

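```bash
python3 - <<'E'
from h import *
for H in ((511.5,-207.5,146),(511,-209,146)):
  print(proj("side",H).round(1))
  for th in (1.0,1.2,1.4,1.57):
    e=np.array(H)+78*np.array([-.08*np.cos(th),np.cos(th),np.sin(th)]); print(th,proj("side",e).round(1), proj("scene",e).round(1))
from PIL import Image
E
python3 - <<'E'
import sys;sys.path.insert(0,'.')
from h import *
import pickle
st,a,b,c=pickle.load(open("u2.pkl","rb"))
g=(a.max(2)<55).astype(np.uint8);m=g[138:170,308:332];ys,xs=np.nonzero(m);print("side grip rows",ys.min()+138,ys.max()+138)
for y in range(138,170,3):
  x=np.nonzero(m[y-138])[0]; print(y,(x.min()+308,x.max()+308) if len(x) else None)
E
```

```text
[319.  163.8]
1.0 [316.1 154.6] [241.2 202.3]
1.2 [318.1 148. ] [236. 204.]
1.4 [320.2 142.2] [230.4 206.7]
1.57 [321.9 138. ] [225.6 209.7]
[319.4 163.5]
1.0 [316.6 154.2] [240.5 202.4]
1.2 [318.6 147.6] [235.3 204.2]
1.4 [320.7 141.8] [229.7 206.9]
1.57 [322.3 137.6] [224.9 209.9]
side grip rows 138 163
138 (np.int64(310), np.int64(311))
141 (np.int64(310), np.int64(311))
144 (np.int64(310), np.int64(310))
147 (np.int64(309), np.int64(320))
150 (np.int64(316), np.int64(321))
153 (np.int64(316), np.int64(321))
156 (np.int64(316), np.int64(321))
159 (np.int64(316), np.int64(321))
162 (np.int64(317), np.int64(321))
165 None
168 None
```

The grip leans at about 1.2 rad, because the pads slipped to its side. I'll move the open jaws inward past it, close them, and push it out to the stop from the inside.

Request:
drive_tool --pt "0 0 13 0" --pt "0 0 13 0" --pt "0 0 13 0" --pt "0 0 13 0" --pt "0 0 0 0"

```text
clock: 5.65
position: [507.1, -155.3, 185.0]
ee_rot: [-0.514, 0.486, 0.514, 0.486]
contact_force: [-0.1, 0.5, 0.6]
gripper_width: 50.3
```

Request:
drive_tool --pt "0 0 0 0" --pt "0 0 0 0" --pt "0 0 0 0" --pt "0 0 0 0" --pt "0 0 -5 0" --pt "0 0 -5 0" --pt "0 0 -5 0" --pt "0 0 -5 0" --grip 0

```text
clock: 6.32
position: [508.6, -178.3, 184.9]
ee_rot: [0.513, -0.486, -0.513, -0.487]
contact_force: [-0.5, 1.4, 1.3]
gripper_width: -0.2
```

Request:
drive_tool --pt "0 0 -4 0" --pt "0 0 -3 0" --pt "0 0 -2 0" --pt "0 0 0 0"

```text
clock: 6.65
position: [508.9, -187.1, 184.7]
ee_rot: [-0.513, 0.487, 0.513, 0.486]
contact_force: [-0.1, 0.3, 0.3]
gripper_width: 0.0
```

Request:
drive_tool --pt "0 0 -2 0" --pt "0 0 -1 0" --pt "0 0 0 0"

```text
clock: 6.9
position: [509.1, -189.3, 184.8]
ee_rot: [-0.513, 0.486, 0.513, 0.487]
contact_force: [-0.5, 2.8, 1.2]
gripper_width: 0.2
```

Request:
drive_tool --pt "0 0 -2 0" --pt "0 0 -1 0" --pt "0 0 0 0"

```text
clock: 7.15
position: [509.2, -190.3, 184.9]
ee_rot: [-0.512, 0.485, 0.514, 0.487]
contact_force: [-1.5, 10.8, 3.5]
gripper_width: -0.2
```

Request:
drive_tool --pt "0 0 5 0" --pt "0 0 0 0" --pt "0 0 0 0"

```text
clock: 7.4
position: [509.0, -187.8, 184.8]
ee_rot: [0.514, -0.486, -0.513, -0.486]
contact_force: [0.2, -0.2, -0.6]
gripper_width: 0.4
```

Request:
drive_tool --pt "0 0 0 0" --pt "0 0 0 0" --pt "0 0 0 0" --pt "0 -0.3 -5.5 0" --pt "0 -0.3 -5.5 0" --pt "0 -0.4 -5.5 0" --pt "0 0 -5.5 0" --pt "0 0 0 0" --grip 40

```text
clock: 8.07
position: [511.3, -210.7, 184.7]
ee_rot: [0.513, -0.487, -0.513, -0.487]
contact_force: [-0.0, 0.0, -0.1]
gripper_width: 40.1
```

Request:
drive_tool --pt "0 0 0.5 0" --pt "0 0 0 0" --pt "0 0 0 0" --pt "0 0 0 0" --pt "0 0 0 0" --grip 10

```text
clock: 8.48
position: [511.0, -209.0, 184.9]
ee_rot: [-0.513, 0.486, 0.513, 0.486]
contact_force: [-1.2, -1.1, 0.5]
gripper_width: 16.5
```

```bash
python3 - <<'E'
from h import *
st=arm.read_state();print({k:st[k].round(2) for k in("position","contact_force","wrist_torque")},st["gripper_width"])
# circle plan in tool axes: 10 deg steps clockwise from above about centre
M=axes(st);C=np.array([507.5,-145.]);p=np.array([511.5,-210]);v=p-C;print("r",np.hypot(*v),np.degrees(np.arctan2(v[1],v[0])))
rad=64
a0=np.arctan2(v[1],v[0])
for call in range(5):
  rows=[]
  for k in range(10):
    i=call*10+k
    q=lambda j:rad*np.array([np.cos(a0-np.radians(10*j)),np.sin(a0-np.radians(10*j)),0])
    rows.append((M.T@(q(i+1)-q(i)))[1:].round(1).tolist())
  print([[0]+r+[0] for r in rows])
E
```

```text
{'position': array([ 511.03, -209.03,  184.88]), 'contact_force': array([-1.19, -1.09,  0.54]), 'wrist_torque': array([-0.36,  0.12, -0.03])} 16.455461815068702
r 65.12296062065974 -86.47854662307776
[[0, 11.1, 0.9, 0], [0, 10.8, 2.8, 0], [0, 10.1, 4.6, 0], [0, 9.2, 6.3, 0], [0, 7.9, 7.8, 0], [0, 6.5, 9.1, 0], [0, 4.8, 10.1, 0], [0, 3.0, 10.8, 0], [0, 1.1, 11.1, 0], [0, -0.9, 11.1, 0]]
[[0, -2.8, 10.8, 0], [0, -4.6, 10.1, 0], [0, -6.3, 9.2, 0], [0, -7.8, 7.9, 0], [0, -9.1, 6.5, 0], [0, -10.1, 4.8, 0], [0, -10.8, 3.0, 0], [0, -11.1, 1.1, 0], [0, -11.1, -0.9, 0], [0, -10.8, -2.8, 0]]
[[0, -10.1, -4.6, 0], [0, -9.2, -6.3, 0], [0, -7.9, -7.8, 0], [0, -6.5, -9.1, 0], [0, -4.8, -10.1, 0], [0, -3.0, -10.8, 0], [0, -1.1, -11.1, 0], [0, 0.9, -11.1, 0], [0, 2.8, -10.8, 0], [0, 4.6, -10.1, 0]]
[[0, 6.3, -9.2, 0], [0, 7.8, -7.9, 0], [0, 9.1, -6.5, 0], [0, 10.1, -4.8, 0], [0, 10.8, -3.0, 0], [0, 11.1, -1.1, 0], [0, 11.1, 0.9, 0], [0, 10.8, 2.8, 0], [0, 10.1, 4.6, 0], [0, 9.2, 6.3, 0]]
[[0, 7.9, 7.8, 0], [0, 6.5, 9.1, 0], [0, 4.8, 10.1, 0], [0, 3.0, 10.8, 0], [0, 1.1, 11.1, 0], [0, -0.9, 11.1, 0], [0, -2.8, 10.8, 0], [0, -4.6, 10.1, 0], [0, -6.3, 9.2, 0], [0, -7.8, 7.9, 0]]
```

Request:
drive_tool --pt "0 11.1 0.9 0" --pt "0 10.8 2.8 0" --pt "0 10.1 4.6 0" --pt "0 9.2 6.3 0" --pt "0 7.9 7.8 0"

```text
clock: 8.9
position: [462.0, -190.4, 185.0]
ee_rot: [0.515, -0.486, -0.512, -0.487]
contact_force: [3.3, -5.6, -3.1]
gripper_width: 16.7
```

```bash
cat >> h.py <<'E'
C=np.array([507.5,-145.])
def crank():
    st=arm.read_state();v=st["position"][:2]-C;r=np.hypot(*v);u=v/r;t=np.array([u[1],-u[0]])
    f=-st["contact_force"][:2];a=np.degrees(np.arctan2(-65,4))-np.degrees(np.arctan2(v[1],v[0]))
    print(f"t {st['clock']:.2f} turned {a%360:.1f} r {r:.1f} tang push {f@t:.2f} outward push {f@u:.2f} fz {st['contact_force'][2]:.1f} w {st['gripper_width']:.1f} vel {abs(st['joint_vel']).max():.3f}")
E
python3 -c "from h import *;crank();cv2.imwrite('pics/s1.png',arm.get_image('side')[:,:,::-1])"
```

```text
t 8.90 turned 48.6 r 64.3 tang push 6.24 outward push -1.61 fz -3.1 w 16.7 vel 0.284
```

Request:
drive_tool --pt "0 6.5 9.1 0" --pt "0 4.8 10.1 0" --pt "0 3.0 10.8 0" --pt "0 1.1 11.1 0" --pt "0 -0.9 11.1 0"

```text
clock: 9.37
position: [442.7, -138.8, 184.9]
ee_rot: [0.513, -0.487, -0.513, -0.485]
contact_force: [-0.4, -7.8, -2.5]
gripper_width: 17.0
```

```bash
python3 -c "from h import *;crank();cv2.imwrite('pics/s2.png',arm.get_image('side')[:,:,::-1])"
```

```text
t 9.37 turned 98.9 r 65.1 tang push 7.81 outward push 0.33 fz -2.5 w 17.0 vel 0.306
```

Request:
drive_tool --pt "0 -2.8 10.8 0" --pt "0 -4.6 10.1 0" --pt "0 -6.3 9.2 0" --pt "0 -7.8 7.9 0" --pt "0 -9.1 6.5 0"

```text
clock: 9.83
position: [468.3, -92.6, 184.8]
ee_rot: [-0.511, 0.489, 0.515, 0.484]
contact_force: [-8.2, -2.8, 7.1]
gripper_width: 16.5
```

```bash
python3 -c "from h import *;crank();cv2.imwrite('pics/s3.png',arm.get_image('side')[:,:,::-1])"
```

```text
t 9.83 turned 146.7 r 65.4 tang push 8.23 outward push -2.70 fz 7.1 w 16.5 vel 0.196
```

```bash
cat >> h.py <<'E'
def roller(files,ref="pics/side0.png"):
    # mean shift (mm along holder y) of the roller's dark-slot/body texture, by ECC translation in a patch
    g=lambda f:cv2.imread(f,0).astype(np.float32)
    d=proj("side",[511+60*.07,-143+60+120,75])-proj("side",[511,-143+120,75]);s=np.linalg.norm(d)/60;d/=np.linalg.norm(d)
    A=g(ref); x0,y0,x1,y1=242,228,298,306
    T=A[y0:y1,x0:x1]
    for f in files:
        W=np.float32([[1,0,x0],[0,1,y0]])
        m=np.zeros_like(T,np.uint8);cv2.line(m,(50,5),(12,72),255,26)
        cc,W=cv2.findTransformECC(T,g(f),W,cv2.MOTION_TRANSLATION,(3,200,1e-5),m,3)
        q=W[:,2]-[x0,y0];print(f,"shift px",q.round(2),"along mm",round(float(q@d/s),2),"cc",round(cc,3))
E
python3 -c "
from h import *
roller(['pics/s1.png','pics/s2.png','pics/s3.png'])"
```

```text
Traceback (most recent call last):
  File "h.py", line 41, in roller
    cc,W=cv2.findTransformECC(T,g(f),W,cv2.MOTION_TRANSLATION,(3,200,1e-5),m,3)
         ~~~~~~~~~~~~~~~~~~~~^^^^^^^^^^^^^^^^^^^^^^^^^^^^^^^^^^^^^^^^^^^^^^^^^^
cv2.error: OpenCV(4.12.0) /io/opencv/modules/core/src/arithm.cpp:662: error: (-209:Sizes of input arguments do not match) The operation is neither 'array op array' (where arrays have the same size and the same number of channels), nor 'array op scalar', nor 'scalar op array' in function 'arithm_op'
```

Request:
drive_tool --pt "0 -10.1 4.8 0" --pt "0 -10.8 3.0 0" --pt "0 -11.1 1.1 0"

```text
clock: 10.13
position: [499.8, -80.4, 184.7]
ee_rot: [-0.51, 0.488, 0.516, 0.485]
contact_force: [-8.4, 4.8, 8.6]
gripper_width: 16.7
```

```bash
python3 -c "
from h import *
crank();cv2.imwrite('pics/s4.png',arm.get_image('side')[:,:,::-1])
roller(['pics/s4.png'])"
```

```text
t 10.13 turned 176.8 r 65.0 tang push 7.76 outward push -5.71 fz 8.6 w 16.7 vel 0.299Traceback (most recent call last):
  File "<string>", line 4, in <module>
    roller(['pics/s4.png'])
    ~~~~~~^^^^^^^^^^^^^^^^^
  File "h.py", line 41, in roller
    cc,W=cv2.findTransformECC(T,g(f),W,cv2.MOTION_TRANSLATION,(3,200,1e-5),m,3)
         ~~~~~~~~~~~~~~~~~~~~^^^^^^^^^^^^^^^^^^^^^^^^^^^^^^^^^^^^^^^^^^^^^^^^^^
cv2.error: OpenCV(4.12.0) /io/opencv/modules/core/src/arithm.cpp:662: error: (-209:Sizes of input arguments do not match) The operation is neither 'array op array' (where arrays have the same size and the same number of channels), nor 'array op scalar', nor 'scalar op array' in function 'arithm_op'
```

```bash
python3 - <<'E'
s=open('h.py').read()
s=s.replace("m=np.zeros_like(T,np.uint8);cv2.line(m,(50,5),(12,72),255,26)","m=np.full((420,560),255,np.uint8)")
open('h.py','w').write(s)
E
python3 -c "
from h import *
roller(['pics/s1.png','pics/s2.png','pics/s3.png','pics/s4.png'])"
```

```text
pics/s1.png shift px [-0.06  0.13] along mm 0.35 cc 0.997
pics/s2.png shift px [-0.12  0.21] along mm 0.6 cc 0.991
pics/s3.png shift px [-0.67  1.13] along mm 3.27 cc 0.988
pics/s4.png shift px [-1.1   1.78] along mm 5.19 cc 0.983
```

Request:
drive_tool --pt "0 -11.1 0.6 0" --pt "0 -10.8 -1.3 0" --pt "0 -10.1 -4.1 0"

```text
clock: 10.43
position: [532.7, -84.1, 184.8]
ee_rot: [-0.511, 0.488, 0.515, 0.484]
contact_force: [-7.8, 1.4, 6.1]
gripper_width: 17.0
```

```bash
python3 -c "
from h import *
crank();cv2.imwrite('pics/s5.png',arm.get_image('side')[:,:,::-1])
roller(['pics/s5.png'])"
```

```text
t 10.43 turned 206.0 r 65.9 tang push 7.74 outward push 1.67 fz 6.1 w 17.0 vel 0.305
pics/s5.png shift px [-1.49  2.39] along mm 7.01 cc 0.967
```

The visual tracking works: the roller is still sliding at about 1.9 mm per 30°. Continuing.

Request:
drive_tool --pt "0 -9.2 -6.3 0" --pt "0 -7.9 -7.8 0" --pt "0 -6.5 -9.1 0" --pt "0 -4.8 -10.1 0"

```text
clock: 10.82
position: [565.2, -114.5, 184.9]
ee_rot: [-0.512, 0.486, 0.515, 0.487]
contact_force: [-3.1, 6.9, 4.5]
gripper_width: 16.4
```

```bash
python3 -c "
from h import *
crank();cv2.imwrite('pics/s6.png',arm.get_image('side')[:,:,::-1])
roller(['pics/s6.png'])"
```

```text
t 10.82 turned 245.6 r 65.3 tang push 7.50 outward push -0.52 fz 4.5 w 16.4 vel 0.224
pics/s6.png shift px [-2.27  3.51] along mm 10.39 cc 0.894
```

Request:
drive_tool --pt "0 -3 -10.8 0" --pt "0 -1.1 -11.1 0" --pt "0 0.9 -11.1 0" --pt "0 2.8 -10.8 0"

```text
clock: 11.2
position: [570.8, -157.8, 184.9]
ee_rot: [0.514, -0.484, -0.513, -0.489]
contact_force: [3.5, 6.7, -0.2]
gripper_width: 16.5
```

```bash
python3 -c "
from h import *
crank();cv2.imwrite('pics/s7.png',arm.get_image('side')[:,:,::-1])
roller(['pics/s7.png']);roller(['pics/s6.png','pics/s7.png'],'pics/s5.png')"
```

```text
t 11.20 turned 284.9 r 64.6 tang push 7.31 outward push -2.10 fz -0.2 w 16.5 vel 0.232
pics/s7.png shift px [-2.74  4.55] along mm 13.19 cc 0.881
pics/s6.png shift px [-0.68  0.99] along mm 2.98 cc 0.932
pics/s7.png shift px [-1.09  1.86] along mm 5.35 cc 0.921
```

Request:
drive_tool --pt "0 4.6 -10.1 0" --pt "0 6.3 -9.2 0" --pt "0 7.8 -7.9 0" --pt "0 9.1 -6.5 0"

```text
clock: 11.58
position: [547.5, -194.5, 185.0]
ee_rot: [0.517, -0.483, -0.51, -0.489]
contact_force: [9.3, -0.2, -6.8]
gripper_width: 16.6
```

```bash
python3 -c "
from h import *
crank();cv2.imwrite('pics/s8.png',arm.get_image('side')[:,:,::-1])
roller(['pics/s8.png']);roller(['pics/s8.png'],'pics/s7.png')"
```

```text
t 11.58 turned 324.6 r 63.7 tang push 7.06 outward push -6.00 fz -6.8 w 16.6 vel 0.184
pics/s8.png shift px [-3.53  5.51] along mm 16.25 cc 0.913
pics/s8.png shift px [-0.5   0.64] along mm 2.0 cc 0.943
```

Request:
drive_tool --pt "0 10 -5.6 0" --pt "0 10.8 -3.7 0" --pt "0 11.1 -1.5 0"

```text
clock: 11.88
position: [515.6, -208.1, 185.0]
ee_rot: [0.517, -0.484, -0.51, -0.488]
contact_force: [9.1, -2.7, -6.0]
gripper_width: 16.3
```

```bash
python3 -c "
from h import *
crank();cv2.imwrite('pics/s9.png',arm.get_image('side')[:,:,::-1])
roller(['pics/s9.png']);roller(['pics/s8.png','pics/s9.png'],'pics/s7.png')"
```

```text
t 11.88 turned 356.2 r 63.6 tang push 8.67 outward push -3.85 fz -6.0 w 16.3 vel 0.280
pics/s9.png shift px [-3.59  5.56] along mm 16.45 cc 0.941
pics/s8.png shift px [-0.5   0.64] along mm 2.0 cc 0.943
pics/s9.png shift px [-0.62  0.81] along mm 2.52 cc 0.914
```

The roller has stopped. Bearing came at about 323°: the track goes flat there, and the force is up 1.2 N at 356°. The target is about 425°, which is 1.8 rad later.

Request:
drive_tool --pt "0 11.1 0.4 0" --pt "0 10.8 2.3 0" --pt "0 10.1 4.4 0" --pt "0 9.2 6.3 0"

```text
clock: 12.27
position: [471.9, -198.1, 185.0]
ee_rot: [0.516, -0.486, -0.511, -0.487]
contact_force: [6.4, -8.5, -6.3]
gripper_width: 16.8
```

```bash
python3 -c "
from h import *
crank();cv2.imwrite('pics/s10.png',arm.get_image('side')[:,:,::-1])
roller(['pics/s10.png']);roller(['pics/s10.png'],'pics/s7.png')"
```

```text
t 12.27 turned 37.4 r 63.9 tang push 10.07 outward push -3.49 fz -6.3 w 16.8 vel 0.305
pics/s10.png shift px [-3.48  5.51] along mm 16.18 cc 0.947
pics/s10.png shift px [-0.6   0.82] along mm 2.54 cc 0.908
```

Request:
drive_tool --pt "0 7.9 7.8 0" --pt "0 6.5 9.1 0" --pt "0 3.5 6.5 0"

```text
clock: 12.57
position: [450.8, -175.4, 184.9]
ee_rot: [0.515, -0.487, -0.512, -0.486]
contact_force: [4.9, -11.4, -5.9]
gripper_width: 16.9
```

```bash
python3 -c "
from h import *
crank()
for i in range(4): arm.get_image('wrist')
crank()"
```

```text
t 12.57 turned 65.3 r 64.3 tang push 12.34 outward push -1.11 fz -5.9 w 16.9 vel 0.159
t 12.77 turned 66.4 r 64.5 tang push 3.98 outward push -1.78 fz -1.2 w 16.5 vel 0.008
```

Clamped at about 425° with a push of 12.3 N while turning, against about 7.4 N loose. That is about 1.75 rad after bearing. Next I'll let go upward, turn the tool square to the hinge and fold the grip from outside.

Request:
drive_tool --pt "0 0 0 0" --pt "0 0 0 0" --pt "0 0 0 0" --pt "-10 0 0 0" --pt "-15 0 0 0" --pt "-20 0 0 0" --pt "-20 0 0 0" --pt "0 0 0 0" --grip 40

```text
clock: 13.43
position: [452.5, -174.2, 254.0]
ee_rot: [0.516, -0.485, -0.511, -0.488]
contact_force: [-0.9, -0.6, 0.8]
gripper_width: 40.0
```

Request:
drive_tool --pt "0 0 0 6.56" --pt "0 0 0 6.56" --pt "0 0 0 6.56" --pt "0 0 0 6.56" --pt "0 0 0 6.56" --pt "0 0 0 6.56" --pt "0 0 0 6.56" --pt "0 0 0 6.56" --pt "0 0 0 6.56" --pt "0 0 0 6.56" --grip 0

```text
clock: 14.27
position: [450.0, -173.5, 249.4]
ee_rot: [-0.166, 0.688, 0.166, 0.687]
contact_force: [-0.3, 0.3, 0.2]
gripper_width: -0.3
```

```bash
python3 - <<'E'
from h import *
st=arm.read_state();M=axes(st);print(st["clock"],st["position"].round(1),M[:,2].round(3),st["gripper_width"],st["contact_force"].round(1))
f=lambda i:cv2.resize(i,None,fx=4,fy=4,interpolation=cv2.INTER_CUBIC)
a=arm.get_image("side");b=arm.get_image("scene")
cv2.imwrite("pics/v.png",np.hstack([f(a[110:235,255:355]),f(b[160:285,200:300])])[:,:,::-1])
a0=np.radians(-86.5-66);H=np.array([*(C+65*np.array([np.cos(a0),np.sin(a0)])),146]);print("H",H)
print("pred side",[proj("side",p).round(1) for p in(H,H+[0,0,78])],"scene",[proj("scene",p).round(1) for p in(H,H+[0,0,78])])
E
```

```text
14.2667 [ 450.  -173.5  249.4] [ 0.89   0.456 -0.   ] -0.2823410230254979 [-0.3  0.3  0.2]
H [ 449.84429584 -175.01365986  146.        ]
pred side [array([339.6, 180.8]), array([344.2, 155.1])] scene [array([226.1, 201.3]), array([223.3, 183.3])]
```

View pics/v.png

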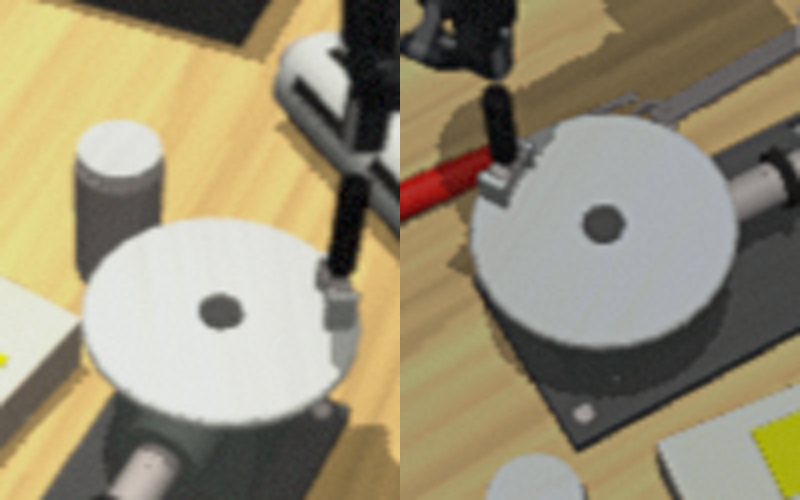

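The grip stands upright: in the side crop its top is at (350,180) and its base at (340,270), which matches the prediction. Now I'll fold it by pushing from outside with closed fingertips.

Request:
drive_tool --pt "0 0 -11 0" --pt "0 0 -11 0" --pt "0 0 -11 0" --pt "14 0 0 0" --pt "15 0 0 0" --pt "14 0 0 0" --pt "0 0 6 0" --pt "0 0 6 0" --pt "0 0 0 0"

```text
clock: 15.12
position: [432.6, -183.6, 207.7]
ee_rot: [-0.169, 0.686, 0.168, 0.687]
contact_force: [-0.2, 0.3, 0.1]
gripper_width: -0.0
```

Request:
drive_tool --pt "0 0 8 0" --pt "0 0 8 0" --pt "1.5 0 7.7 0" --pt "2.3 0 7.7 0" --pt "3.5 0 7 0" --pt "4.2 0 6.8 0" --pt "0 0 0 0"

```text
clock: 15.7
position: [472.7, -161.9, 194.2]
ee_rot: [-0.168, 0.687, 0.168, 0.687]
contact_force: [0.2, -0.7, -0.2]
gripper_width: 0.3
```

Request:
drive_tool --pt "5.2 0 6 0" --pt "5.8 0 5.5 0" --pt "6.5 0 4.4 0" --pt "7 0 3.8 0" --pt "7.3 0 2.4 0" --pt "5 0 1.3 0" --pt "0 0 0 0"

```text
clock: 16.28
position: [491.8, -151.7, 156.9]
ee_rot: [-0.168, 0.688, 0.168, 0.686]
contact_force: [-0.6, -0.9, 0.3]
gripper_width: 0.2
```

Request:
drive_tool --pt "1 0 0 0" --pt "1 0 0 0" --pt "1 0 0 0" --pt "0 0 0 0"

```text
clock: 16.62
position: [492.2, -152.0, 155.6]
ee_rot: [-0.168, 0.687, 0.168, 0.687]
contact_force: [-0.0, -0.7, 0.1]
gripper_width: 0.1
```

```bash
python3 - <<'E'
from h import *
st=arm.read_state();print(st["position"].round(1),st["contact_force"].round(1))
f=lambda i:cv2.resize(i,None,fx=4,fy=4,interpolation=cv2.INTER_CUBIC)
a=arm.get_image("side");b=arm.get_image("scene")
cv2.imwrite("pics/x.png",np.hstack([f(a[110:235,255:355]),f(b[160:285,200:300])])[:,:,::-1])
E
```

```text
[ 492.2 -152.   155.6] [-0.  -0.7  0.1]
```

View pics/x.png

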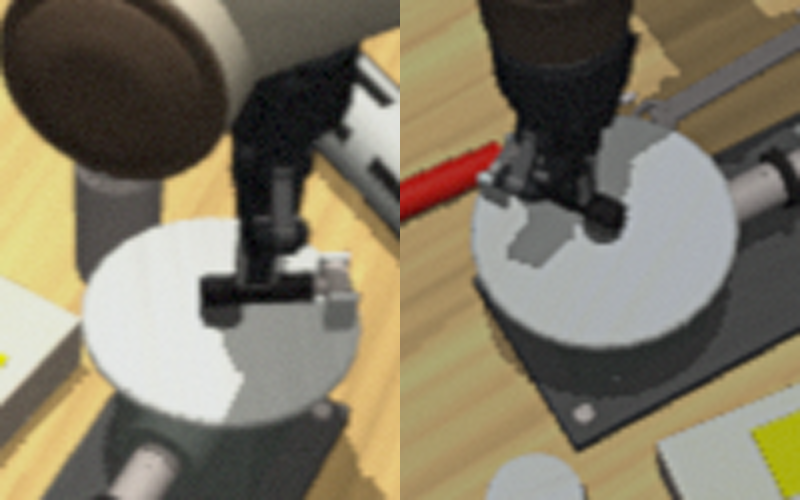

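The grip now lies nearly flat across the disc. In the side crop it runs from (205,290) to (310,290). I'll press it down to its stop.

Request:
drive_tool --pt "1 0 0 0" --pt "1 0 0 0" --pt "0 0 0 0" --pt "0 0 0 0"

```text
clock: 17.05
position: [492.8, -152.2, 154.4]
ee_rot: [-0.168, 0.687, 0.168, 0.687]
contact_force: [-1.4, -0.5, 4.9]
gripper_width: 0.1
```

Request:
drive_tool --pt "1 0 0 0" --pt "0.5 0 0 0" --pt "0 0 0 0"

```text
clock: 17.3
position: [493.1, -152.6, 153.9]
ee_rot: [-0.169, 0.686, 0.168, 0.687]
contact_force: [-2.6, -1.9, 9.6]
gripper_width: -0.1
```

It's at the stiff stop at 154 mm, where flat predicts 155 mm. Retract.

Request:
drive_tool --pt "-10 0 0 0" --pt "-20 0 0 0" --pt "-30 0 0 0" --pt "-30 0 0 0" --pt "-30 0 -20 0" --pt "0 0 -30 0" --pt "0 0 -30 0" --pt "0 0 -30 0" --pt "0 0 0 0" --pt "0 0 0 0"

```text
clock: 18.13
position: [393.8, -203.0, 272.5]
ee_rot: [-0.167, 0.687, 0.167, 0.687]
contact_force: [-0.5, -0.5, -0.2]
gripper_width: -0.0
```

```bash
python3 - <<'E'
from h import *
st=arm.read_state();print(st["clock"],st["position"].round(1),st["contact_force"].round(1))
f=lambda i:cv2.resize(i,None,fx=4,fy=4,interpolation=cv2.INTER_CUBIC)
a=arm.get_image("side");b=arm.get_image("scene")
cv2.imwrite("pics/s11.png",a[:,:,::-1]);roller(["pics/s10.png","pics/s11.png"],"pics/s9.png")
cv2.imwrite("pics/y.png",np.hstack([cv2.resize(a[110:360,190:360],(400,588)),f(b[150:297,200:300])])[:,:,::-1])
H=np.array([449.8,-175,146]);u=np.array([.887,.462,0])
for th in (0,.12,.3):
  e=H+78*(u*np.cos(th)+np.array([0,0,np.sin(th)]));print(th,proj("side",e).round(1),proj("scene",e).round(1))
# bystanders: image difference against the start, in the side view
a0=cv2.imread("pics/side0.png");d=cv2.absdiff(a0,a[:,:,::-1]).max(2)
for n,(x0,y0,x1,y1) in dict(carton=(218,180,272,225),core=(205,210,243,260),tray=(140,240,225,320),can=(272,140,297,160),wrench=(305,265,345,335),screw=(345,210,380,270)).items(): print(n,round(float((d[y0:y1,x0:x1]>50).mean()),3))
E
```

```text
18.1333 [ 393.8 -203.   272.5] [-0.5 -0.5 -0.2]
pics/s10.png shift px [ 0.05 -0.  ] along mm -0.07 cc 0.989
pics/s11.png shift px [ 0.04 -0.02] along mm -0.11 cc 0.988
0 [305.2 182.2] [254.7 214.5]
0.12 [305.6 179.3] [254.4 212.4]
0.3 [307.3 175. ] [253.1 209. ]
carton 0.0
core 0.0
tray 0.0
can 0.0
wrench 0.033
screw 0.314
```

View pics/y.png

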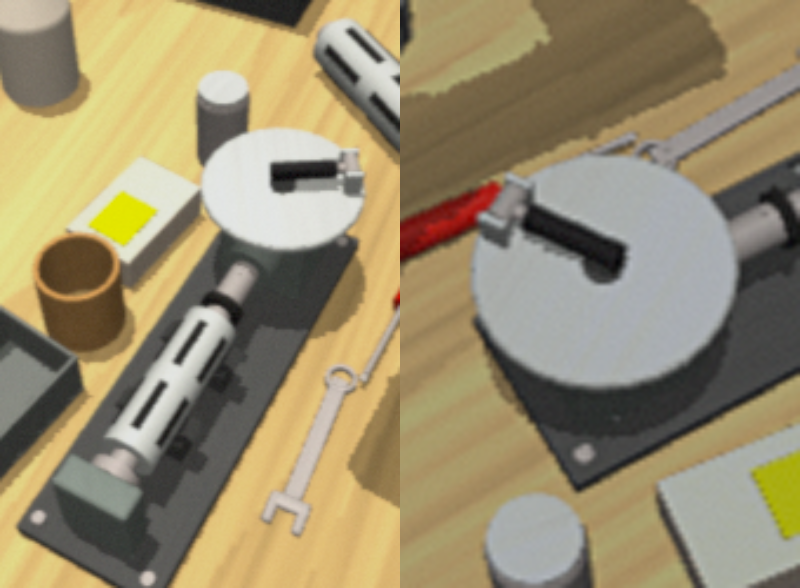

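The grip lies flat: its end in the scene view is at (255,214.5), and the flat prediction was (254.7,214.5). The roller sits against the stop and has not moved since it was clamped. The screwdriver difference is the arm's shadow. Handing in.

```bash
python3 -c "
from bench import arm
print(arm.job_done())"
```

```text
the job is handed in; nothing more can be done
None
```

I swung the crank grip out to its upright stop, cranked the wheel clockwise until the roller was firmly held, folded the grip flat and let go. The job was handed in at about 18 s; no verdict is reported, so the checks below are my own.

- **Swing-out:** My first lift slipped and left the grip leaning at about 1.2 rad. I then pushed it out from the inside until it met the firm stop at about 11 N.
- **Clamping:** The roller met the far stop at about 323–326° of wheel turn, seen both in the camera tracking and as the crank force began to rise. I stopped at about 425°, roughly 1.75 rad later. That works out to about 67 N of clamping, which I estimated rather than measured.
- **Crank force:** My last reading while turning was 12.3 N against about 7.4 N loose. The rise of about 4.9 N is near the top of the firm range and a little above the 3.9 N the angle predicts; single readings scattered by about 1 N.
- **Fold:** I pressed the grip down to its stop. In the last picture its end lies where a flat grip should be, to within a pixel.
- **Roller:** It did not shift while the grip was folded and released (0.1 mm or less).
- **Other things on the bench:** The carton, core, tray and can show no change. The comparison flagged the screwdriver area (31% of its pixels) and, slightly, the wrench (3%). I put these down to the arm's shadow, as the screwdriver's handle and the wrench look to be in the same place.

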